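# Set the clamped tweezers to the gauge stud

## Task

The crucible beside the clamped sprung tweezers is in the way: nest it upright into its twin on the soldering board and let go of it. Then take the tweezers by their two finger plates and squeeze until the gap between the tips equals the width of the gauge pin standing under them. Finish while still squeezing, holding that gap steady, and leave the studs and the other things on the bench where they are.

Things in the scene. Friction and masses are not known exactly. Their poses are not given: they have to be found in the camera images.
- stand: fixed steel third-hand stand, base 75 x 66 x 12 mm, clamp head to 67 mm high, that clamps sprung steel tweezers level by their butt. Origin on the table at z = 0 straight below the tweezers' hinges; its x axis runs level from the butt to the tips, y to the left-hand blade, z up. The base reaches from x = -58 to +18 mm.
- squeeze (a point): point fixed to the stand, on the tweezers' centre line 55 mm above the table, 115 mm from the stand's origin along its x: midway between the two finger plates, where the tweezers are squeezed along the stand's y. The plates are 26 mm long (along x), 18 mm high; measured over their outer faces they stand 43 mm apart at rest. Axes as the stand's. Nothing but the table lies below.
- blade_left (a joint): rad, angle by which the left blade (+y side of the stand) is pressed in: 0 at rest (open), up to 0.1. Each blade springs on its own hinge 4 mm beside the stand's origin, 165 mm from hinge to tip; at the plate it takes 3 N to start it moving and about 9 N at 0.08 rad; let go, it springs open.
- blade_right (a joint): rad, the same for the right blade (-y side). Tip gap = 34 mm - 165 mm x (blade_left + blade_right): each mm by which the plates are pinched together closes the gap by 1.43 mm.
- tip_left (a point): inner face of the left blade's tip, 55 mm above the table. The distance between tip_left and tip_right is the tip gap: 34 mm at rest. The tips are 6 mm high, blades 2.5 mm thick.
- tip_right (a point): inner face of the right blade's tip.
- spot (a point): point fixed to the stand on the table, straight below the tips on the centre line, where the gauge stud in use stands (its axis).
- stud_small: loose steel gauge stud, upright: round foot 26 mm across and 12 mm high, on it a pin 8 mm in diameter; 42 mm high in all. Origin at the centre of its underside. One of the three studs stands under the tips (within 3 mm of spot), the other two stand aside on the table; which one varies.
- stud_medium: like stud_small, with a pin 15 mm in diameter.
- stud_large: like stud_small, with a pin 22 mm in diameter.
- crucible_mid (a point): half-way up, on the axis, of the loose white ceramic crucible that stands upright on the table beside the finger plates, on the right-hand (-y) side of the tweezers. A round tapered cup 62 mm high, 58 mm across the rim, 36 mm across the foot, wall 3 mm, with a 28 mm thick bottom (inside depth 34 mm); 120 g. z is its axis, up.
- crucible_base_mid (a point): the same point of its twin of exactly the same shape, which stands loose and upright on the soldering board. Nested, the upper crucible stands on the inside bottom of the lower one, so its middle is 28 mm above the lower one's and its rim 28 mm above the lower rim.
- crucible: the same crucible as crucible_mid, origin at the centre of its underside.
- board: fixed pale soldering board lying on the table, 120 x 100 x 16 mm, origin at the centre of its underside, z up. Its top is 16 mm above the table.
- jar: bystander: loose glass jar, 60 mm across, 85 mm high, origin under its centre.
- jar_lid: bystander: loose white jar lid, 44 mm across, 10 mm high, lying on the table, origin under its centre.
- pliers: bystander: loose pliers lying flat, 130 mm long, 12 mm high, origin at the pivot, x to the jaws.
- hammer: bystander: loose hammer lying on the table, 240 mm long.
- dish: bystander: loose copper bowl, 70 mm across, 22 mm high, origin under its centre.
- screwdriver: bystander: loose red-handled screwdriver lying on the table, 190 mm long.

How it is judged:
On the way, in this order (a step that is already met when the one before it is completed fails the run):
1. the crucible is nested upright in its twin on the board and let go (horizontal distance between crucible_mid and crucible_base_mid below 0.005 m and z of crucible_mid in the frame of board between 0.07 and 0.079 m and angle between each of crucible_mid, crucible_base_mid's own z axis and vertical below 0.12 rad and z of crucible_base_mid in the frame of board above 0.044 m and contact force between crucible and the fingers below 0.05 N and linear speed of crucible below 0.02 m/s), for 0.3 s.
2. the tweezers are pinched so that the tip gap matches the pin under the tips (((horizontal distance between stud_small and spot below 0.008 m and distance between tip_left and tip_right between 0.0055 and 0.0105 m) or (horizontal distance between stud_medium and spot below 0.008 m and distance between tip_left and tip_right between 0.0125 and 0.0175 m) or (horizontal distance between stud_large and spot below 0.008 m and distance between tip_left and tip_right between 0.0195 and 0.0245 m)) and contact force between stand and the fingers above 2 N and value of joint each of blade_left, blade_right above 0.01 rad), for 0.5 s.
At the end, for the whole second after the job is handed in: Crucible nested upright on the bottom of its twin (axes within 5 mm), twin on the board, crucible let go; the stud still under the tips (8 mm); the fingers press both blades in (over 2 N, each over 0.01 rad) and the tip gap stays within 2.5 mm of the pin diameter through the last second (all of step 1 and all of step 2 and velocity of joint blade_left between -0.04 and 0.04 rad/s and velocity of joint blade_right between -0.04 and 0.04 rad/s); the arm keeps its last pose, push and grip.
It fails at once if a bystander is pushed by more than 30 mm (distance of any of jar, jar_lid, pliers, hammer, dish, screwdriver from where it was at the start of the episode above 0.03 m).
It fails at once if a gauge stud is pushed by more than 10 mm (distance of any of stud_small, stud_medium, stud_large from where it was at the start of the episode above 0.01 m).
It fails at once if the crucible is tipped over (angle between crucible_mid's own z axis and vertical above 0.7 rad).
It also fails if it takes over 51 s, if anything falls off the work surface, if the arm or the gripper's body presses on something with over 40 N, if the wrist force passes 120 N, or if a joint passes its speed limit or range.

## Robot

A 7-joint arm with a two-finger parallel gripper is mounted at the origin on the work surface. World frame = base frame: x ahead of the robot, y to its left, z up, the work surface at z = 0. Lengths are in m, angles in rad, forces in N, time in s.
With the tool pointing down it reaches from about 0.4 to 0.875 m from the base axis. Payload 19.3 kg.
Tool frame: the origin (TCP) lies at the very end of the fingers, on their centre line; the grasp point (between the pads) lies bot.tcp_to_grasp behind it (bot.tcp_to_grasp is the distance from the TCP to the grasp point, in m); z points along the fingers, y is the direction in which the jaws open and shut (so a half turn about z gives the same grasp; the last joint's range is limited). The gripper opens to 85 mm and grips with 20 to 120 N. Pads are 22 mm wide; open, the fingers measure 114 mm over their backs; the gripper's body (76 mm by 85 mm) begins 54 mm behind the grasp point. The pads swing forward as they close: fully open they stand 13 mm farther back than shut.
Start: joints at [1.224, 0.521, -0.036, 1.599, 0.021, 1.021, -0.113], TCP at [0.171, -0.601, 0.231] pointing down, gripper open.
Joint ranges: [-2.91, 2.91], [-0.3, 2.13], [-1.5, 1.42], [0.17, 2.43], [-1.26, 4.41], [0.16, 1.93], [-2.52, 2.52]. Speed limits (rad/s): [1.89, 1.89, 2.39, 2.39, 3.01, 3.01, 3.01].

## Interface

Orientations are given as [roll, pitch, yaw] about the fixed x, y, z axes, in that order (R = Rz(yaw) Ry(pitch) Rx(roll)).
In Python, from workcell import bot gives the robot as it stands.
- The arm moves only by the tool servo_tool, never from a script. Its argument "targets" is a list of rows, each a list of 2 entries, a list of its own where there are three numbers: the shift along the tool's x, y, z in units of 0.05 m (1.0 is 0.05 m), then the turn about the tool's z in units of 5 degrees (1.0 is 5 degrees). A call has 1 to 12 rows; each row shifts and turns the commanded pose from where the row before left it, along the tool's axes as they then stand; what a row does not reach is not made up. A row lasts 1/8 s, in which the tool goes at most 62.5 mm and 10.7 degrees, less where a joint would pass 70% of its speed; a pose out of reach is approached as far as the arm can. A call with a number of a shift or a turn outside -1 to 1 is refused whole. A call with a gripper value outside its range is refused whole. "gripper" is the opening, from -1 (shut) to 1 (fully open), so that 0 is half open, set as the call begins (left out, the last holds). The fingers move at their own pace and stop on an object; "newtons" is the grip in N (left out, the last holds). Time passes only in rows, so rows that do not move let the fingers close. It gives the time, the measured TCP pose, the force and the opening at its end, in the units of the state.
- bot.observe(): the state, without advancing time (a new reading comes with each control period).
- bot.grab_frame(name): name is "side" or "top"; returns the picture (420x560x3 uint8, blue, green, red); there is no depth.
- bot.get_calibration(name): a dict with "fx", "fy", "cx", "cy" (pixels), "pose" (4x4, takes a point from camera to world coordinates). Camera axes: x right, y up, looking along -z (the intrinsics and any distortion apply to the point x, -y, -z); pixel columns grow to the right and rows downward; lengths in m; the calibration is good to about 2 mm. A picture is of the moment at which its call begins. get_calibration takes no time and is no camera call.
- bot.job_done(): hands the job in, once; it reports no verdict.
The state is a dict: "clock": time; "qpos": joint angles; "qd": joint speeds; "joint_efforts": joint torques, N m; "position": TCP position; "tool_rot": TCP orientation; "force": force on the tool from outside, world axes, zero at the start; "moment": the same for the moment, N m; "grip_width": finger opening in m.
Only numpy, scipy, OpenCV 4.12 (cv2) and the standard library are available. Lean on these libraries where they do the work, as an engineer would, in place of code of your own. Each camera call takes 0.05 s, during which the arm holds its last target.

## Working session

There is one attempt and no reset: what is moved stays moved. The work goes in short steps, Python scripts to look and compute and a tool call to move; the robot and the scene stay as the last step left them, time stands still between calls to the robot, and variables do not carry over. Pictures are saved under pics/ and viewed, and the job is handed in when it is done.

Besides the shell and the picture viewer there is one more tool, called after "Emit:" in YAML: its name, and indented under it one key for each argument. servo_tool: Moves the arm, as the interface text tells. Its arguments: {"type":"object","properties":{"targets":{"type":"array","items":{"type":"array"}},"gripper":{"type":"number"},"newtons":{"type":"number"}},"required":["targets"]}

```bash
mkdir -p pics; ls
python3 - <<'E'
from workcell import bot
import cv2
print(bot.observe()); print(bot.tcp_to_grasp)
for n in("side","top"):
    cv2.imwrite(f"pics/{n}0.png",bot.grab_frame(n)); print(n,bot.get_calibration(n))
E
```

```text
pics
{'clock': 0.0, 'qpos': array([ 1.22380319,  0.52203208, -0.03633775,  1.59999212,  0.02120076,
        1.02110209, -0.11278204]), 'qd': array([ 4.53948696e-04,  3.69998044e-04, -1.34479957e-03, -2.50252853e-03,
        6.46917349e-04,  7.49329274e-05, -1.14386094e-03]), 'joint_efforts': array([-7.10916847e-04, -9.27078724e+01,  1.97996624e+00, -3.69930840e+01,
        1.79626647e-02,  7.87854544e-03,  1.62579863e-05]), 'position': array([ 0.17067397, -0.60089704,  0.23072005]), 'tool_rot': array([-3.14044664e+00,  7.73742776e-05,  2.76810256e-01]), 'force': array([-0.17468743,  0.28081943, -0.32169789]), 'moment': array([0.05099652, 0.01993371, 0.03690855]), 'grip_width': 0.08548807435574142}
0.0187
side {'fx': 457.2345090015293, 'fy': 457.2345090015293, 'cx': 279.4879539159354, 'cy': 206.25336406583156, 'pose': array([[ 0.99479288,  0.06856119, -0.0754088 ,  0.50905295],
       [-0.1012508 ,  0.74931139, -0.65443159, -0.72333009],
       [ 0.01163607,  0.65865909,  0.75235152,  0.89093416],
       [ 0.        ,  0.        ,  0.        ,  1.        ]])}
top {'fx': 468.9884804621112, 'fy': 468.9884804621112, 'cx': 275.9044927350054, 'cy': 214.07241539402884, 'pose': array([[-0.10046372,  0.97112875, -0.21637005,  0.34913344],
       [-0.99492181, -0.09939831,  0.01582931,  0.0121569 ],
       [-0.00613452,  0.21686156,  0.97618309,  1.25710368],
       [ 0.        ,  0.        ,  0.        ,  1.        ]])}
```

View pics/side0.png

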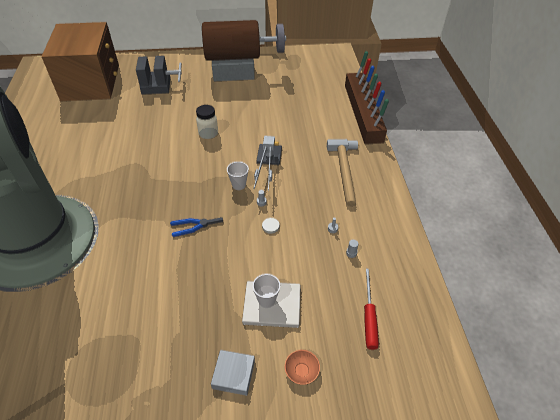

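View pics/top0.png

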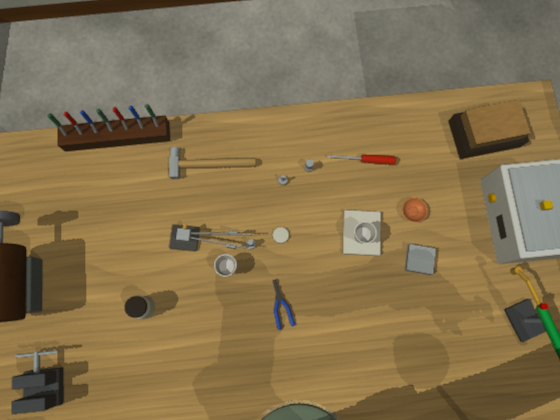

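Run:
```python
import cv2
a=cv2.imread('pics/side0.png');b=cv2.imread('pics/top0.png')
def z(i,x0,y0,x1,y1,n,s):
    cv2.imwrite(n,cv2.resize(i[y0:y1,x0:x1],None,fx=s,fy=s,interpolation=cv2.INTER_CUBIC))
z(a,210,125,370,265,'pics/s1.png',5); z(a,230,260,320,340,'pics/s2.png',6)
z(b,160,140,320,290,'pics/t1.png',4); z(b,330,200,400,270,'pics/t2.png',6)
```

```text
(no output)
```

View pics/s1.png

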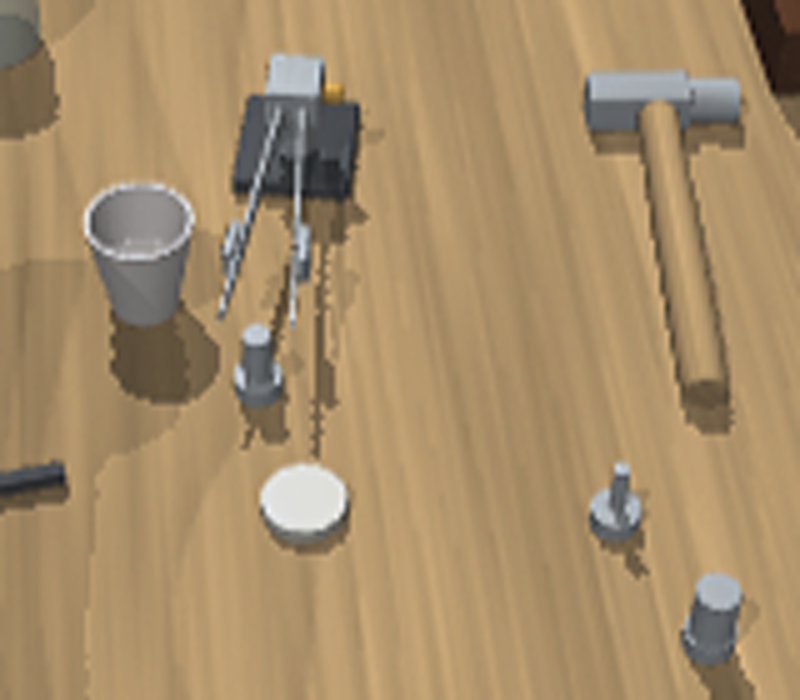

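View pics/t1.png

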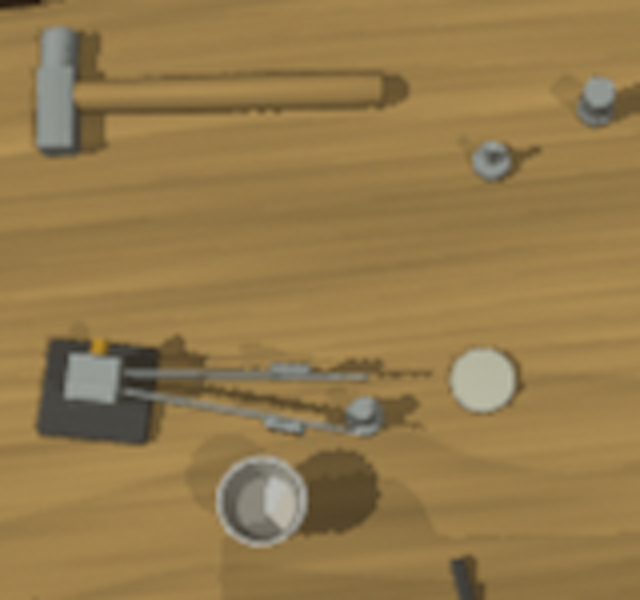

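View pics/s2.png

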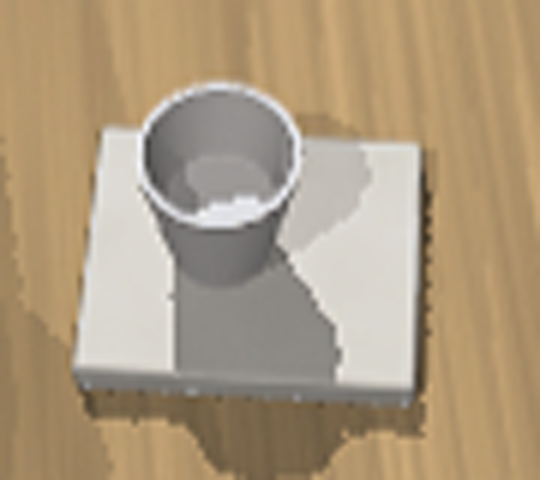

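View pics/t2.png

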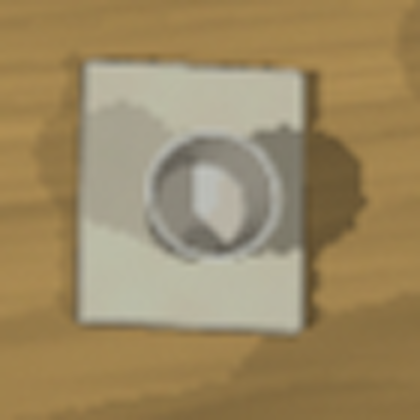

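```bash
cat > h.py <<'E'
from workcell import bot
import numpy as np, cv2
C={n:bot.get_calibration(n) for n in("side","top")}
def proj(n,P):
    c=C[n];P=np.atleast_2d(P);T=np.linalg.inv(c["pose"]);q=P@T[:3,:3].T+T[:3,3]
    return np.c_[c["cx"]+c["fx"]*q[:,0]/-q[:,2],c["cy"]+c["fy"]*-q[:,1]/-q[:,2]]
def ray(n,u,v):
    c=C[n];d=np.array([(u-c["cx"])/c["fx"],-(v-c["cy"])/c["fy"],-1]);return c["pose"][:3,3],c["pose"][:3,:3]@d
def onz(n,u,v,z):
    o,d=ray(n,u,v);return o+d*(z-o[2])/d[2]
def tri(ps,pt):
    A=[];b=[]
    for n,p in(("side",ps),("top",pt)):
        o,d=ray(n,*p);d=d/np.linalg.norm(d);M=np.eye(3)-np.outer(d,d);A.append(M);b.append(M@o)
    X=np.linalg.lstsq(np.vstack(A),np.hstack(b),rcond=None)[0]
    return X,proj("side",X)[0]-ps,proj("top",X)[0]-pt
def px(x,y,s,ox,oy):return np.array([(x+.5)/s-.5+ox,(y+.5)/s-.5+oy])
S1=lambda x,y:px(x,y,5,210,125)
S2=lambda x,y:px(x,y,6,230,260)
T1=lambda x,y:px(x,y,4,160,140)
T2=lambda x,y:px(x,y,6,330,200)
E
python3 - <<'E'
from h import *
np.set_printoptions(precision=4,suppress=True)
for n,a,b in [("cruc",S1(140,222),T1(261.5,500.5)),("twin",S2(220.5,155),T2(213,196)),
 ("tipL",S1(293,323),T1(367,377)),("tipR",S1(222,316),T1(345,430)),
 ("plL",S1(301,252),T1(290,371)),("plR",S1(233,248),T1(285,425)),("stud top",S1(257,334),T1(363,407)),
 ("lid",S1(304,498),T1(483,380)),
 ("small top",S1(621,468),T1(492,156)),("large top",S1(719,591),T1(600,92)),("boardA",S2(104,128),T2(303,328)),("boardB",S2(420,143),T2(303,70)),("boardC",S2(413,388),T2(83,60))]:pass;print(n,*tri(a,b))
for x,y in((50,340),(158,348),(147,443),(38,433)):print(onz("top",*T1(x,y),.012))
for x,y in((67,353),(121,355),(119,402),(66,400)):print('head',onz("top",*T1(x,y),.067))
E
```

```text
cruc [0.4963 0.1354 0.0616] [-0.2827  0.0755] [-0.0694 -0.2891]
twin [ 0.541  -0.2284  0.0776] [-0.3998  0.1139] [-0.0871 -0.323 ]
tipL [0.5698 0.0615 0.0565] [-0.1874  0.054 ] [-0.0407 -0.1836]
tipR [0.5365 0.079  0.047 ] [ 0.4127 -0.1168] [0.0967 0.4077]
plL [0.5784 0.1109 0.0569] [-0.0708  0.0207] [-0.0154 -0.0715]
plR [0.5436 0.117  0.0568] [-0.1258  0.0355] [-0.0289 -0.1274]
stud top [0.5521 0.0663 0.0451] [-0.0952  0.027 ] [-0.0214 -0.0934]
lid [ 0.5683 -0.0143  0.0105] [-0.2343  0.0668] [-0.0505 -0.2178]
small top [ 0.7178 -0.0353  0.0412] [-1.3119  0.4003] [-0.1875 -1.2088]
large top [ 0.752 -0.113  0.043] [-0.2584  0.0795] [-0.0321 -0.2267]
boardA [ 0.4892 -0.2458  0.1245] [-7.0922  1.7386] [-1.5441 -5.647 ]
boardB [ 0.5925 -0.2622  0.1268] [-5.8868  1.5444] [-0.9479 -4.6581]
boardC [ 0.633  -0.2165 -0.124 ] [ 5.9684 -2.0018] [1.3236 4.8679]
[0.6246 0.2747 0.012 ]
[0.6116 0.2022 0.012 ]
[0.5478 0.2137 0.012 ]
[0.5619 0.286  0.012 ]
head [0.6027 0.2526 0.067 ]
head [0.5979 0.2179 0.067 ]
head [0.5673 0.221  0.067 ]
head [0.5721 0.2549 0.067 ]
```

Emit:
servo_tool:
  targets:
    - [[0.4,0,0],1]
    - [[0.6,0,0],1]
    - [[0.6,0,0],1]
    - [[0.6,-0.2,0],1]
    - [[0.6,-0.4,0],1]
    - [[0.6,-0.7,0],0.27]
    - [[0.6,-0.8,0],0]
    - [[0.5,-0.8,0],0]
    - [[0.4,-0.8,0],0]
    - [[0.2,-0.8,0],0]
    - [[0,-0.8,0],0]
    - [[0,-0.8,0],0]
  gripper: 1
  newtons: 30

```text
clock: 1.6
position: [0.4731, -0.3071, 0.231]
tool_rot: [-3.141, 0.001, -0.183]
force: [0.8, 0.2, -0.1]
grip_width: 0.0854
```

```bash
cat >> h.py <<'E'
def goto(x,y,z,yawdeg=None):
    s=bot.observe();p=s["position"];r,pt,yw=s["tool_rot"]
    from scipy.spatial.transform import Rotation as R
    M=R.from_euler('xyz',s["tool_rot"]).as_matrix()
    u=M.T@(np.array([x,y,z])-p)/.05
    print("t",round(s["clock"],2),"pos",p.round(4),"rot",np.degrees(s["tool_rot"]).round(2),"F",s["force"].round(1),"w",round(s["grip_width"],4))
    print("units",u.round(3), "turn",None if yawdeg is None else round(-(yawdeg-np.degrees(yw))/5,3))
E
python3 -c "
from h import *
goto(.4963,.1354,.15,-10.5)"
```

```text
t 1.6 pos [ 0.4731 -0.3071  0.231 ] rot [-1.7999e+02  3.0000e-02 -1.0480e+01] F [ 0.8  0.2 -0.1] w 0.0854
units [-1.152 -8.786  1.622] turn 0.004
```

Emit:
servo_tool:
  targets:
    - [[-0.1,-0.8,0],0]
    - [[-0.1,-0.8,0],0]
    - [[-0.1,-0.8,0],0]
    - [[-0.1,-0.8,0],0]
    - [[-0.1,-0.8,0.1],0]
    - [[-0.1,-0.8,0.1],0]
    - [[-0.1,-0.8,0.2],0]
    - [[-0.1,-0.8,0.2],0]
    - [[-0.1,-0.8,0.2],0]
    - [[-0.1,-0.8,0.2],0]
    - [[-0.1,-0.5,0.2],0]
    - [[0,0,0],0]

```text
clock: 3.1
position: [0.4956, 0.1212, 0.1705]
tool_rot: [3.141, 0.002, -0.18]
force: [0.1, -0.6, -0.3]
grip_width: 0.0854
```

```bash
python3 -c "
from h import *
goto(.4963,.1354,.13,-10.5)
for n in C: cv2.imwrite(f'pics/{n}1.png',bot.grab_frame(n))
a=cv2.imread('pics/side1.png')[90:270,160:340];b=cv2.imread('pics/top1.png')[180:360,120:300]
cv2.imwrite('pics/c1.png',cv2.resize(np.hstack([a,b]),None,fx=2.2,fy=2.2,interpolation=2))"
```

```text
t 3.1 pos [0.4956 0.1212 0.1705] rot [ 1.7999e+02  9.0000e-02 -1.0310e+01] F [ 0.1 -0.6 -0.3] w 0.0854
units [-0.036 -0.282  0.809] turn 0.037
```

View pics/c1.png

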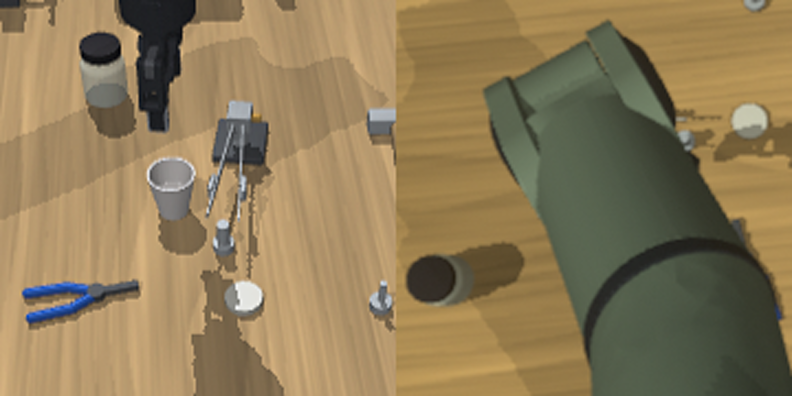

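Emit:
servo_tool:
  targets:
    - [[-0.03,-0.14,0.2],0.04]
    - [[0,-0.14,0.3],0]
    - [[0,0,0.3],0]
    - [[0,0,0.2],0]
    - [[0,0,0],0]
    - [[0,0,0],0]

```text
clock: 3.95
position: [0.4976, 0.1333, 0.1215]
tool_rot: [-3.141, -0.0, -0.187]
force: [0.7, 0.4, -0.8]
grip_width: 0.0855
```

```bash
python3 -c "
from h import *
goto(.4963,.1354,.036,-10.5)
for n in C: cv2.imwrite(f'pics/{n}2.png',bot.grab_frame(n))
a=cv2.imread('pics/side2.png')[100:220,180:320]
cv2.imwrite('pics/c2.png',cv2.resize(a,None,fx=5,fy=5,interpolation=2))"
```

```text
t 3.95 pos [0.4976 0.1333 0.1215] rot [-1.7999e+02 -1.0000e-02 -1.0710e+01] F [ 0.7  0.4 -0.8] w 0.0855
units [-0.033 -0.036  1.711] turn -0.042
```

View pics/c2.png

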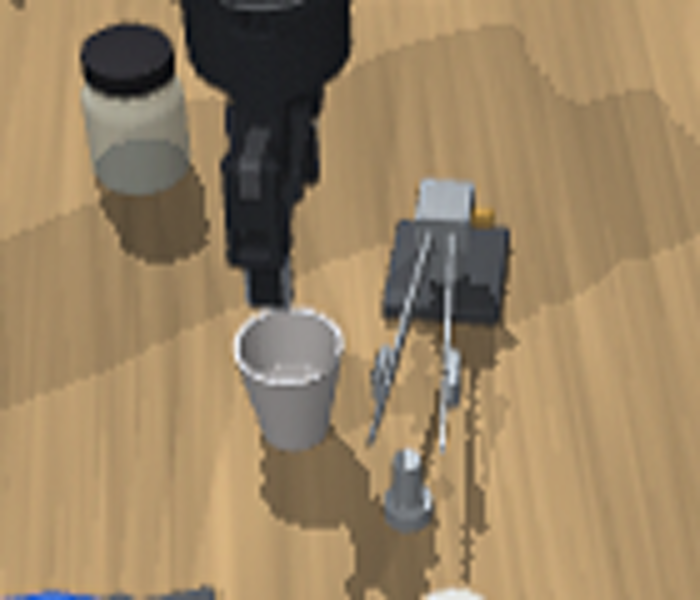

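```bash
python3 -c "
from h import *
for s in(1,-1):
  for r in (.0425,.057):
    print(proj('side',np.array([.4976,.1333,.1345])+s*r*np.array([-.182,-.983,0])))
"
```

```text
[[233.6390074  160.14023112]]
[[232.74355939 164.28796367]]
[[238.59152956 137.20005232]]
[[239.38901558 133.50608159]]
```

Emit:
servo_tool:
  targets:
    - [[-0.03,-0.04,0.2],0]
    - [[0,0,0.3],0]
    - [[0,0,0.3],0]
    - [[0,0,0.3],0]
    - [[0,0,0.25],0]
    - [[0,0,0.2],0]
    - [[0,0,0.15],0]
    - [[0,0,0],0]
    - [[0,0,0],0]

```text
clock: 5.18
position: [0.4965, 0.1358, 0.0366]
tool_rot: [-3.141, -0.0, -0.187]
force: [0.2, 0.0, 0.4]
grip_width: 0.0854
```

```bash
python3 -c "
from h import *
goto(.4963,.1354,.036,-10.5)
for n in C: cv2.imwrite(f'pics/{n}3.png',bot.grab_frame(n))
a=cv2.imread('pics/side3.png')[100:220,180:320]
cv2.imwrite('pics/c3.png',cv2.resize(a,None,fx=5,fy=5,interpolation=2))"
```

```text
t 5.17 pos [0.4965 0.1358 0.0366] rot [-1.7998e+02 -3.0000e-02 -1.0700e+01] F [0.2 0.  0.4] w 0.0854
units [-0.003  0.008  0.012] turn -0.039
```

View pics/c3.png

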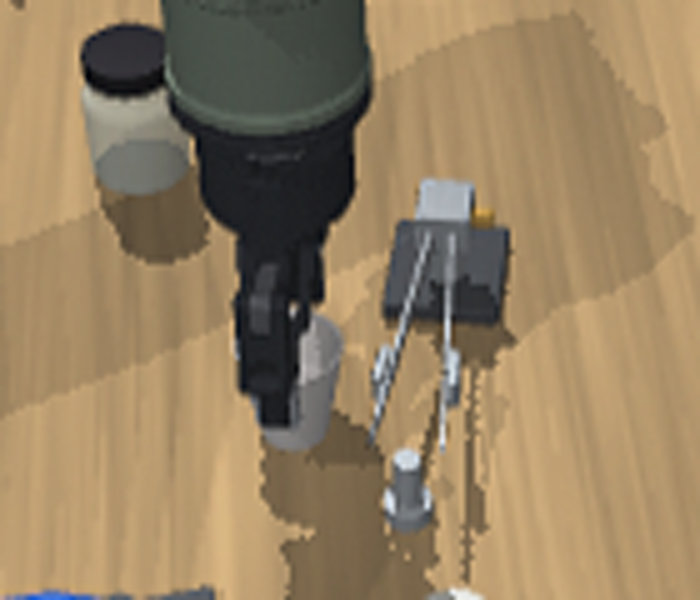

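Emit:
servo_tool:
  targets:
    - [[0,0,0],0]
    - [[0,0,0],0]
    - [[0,0,0],0]
    - [[0,0,0],0]
    - [[0,0,0],0]
    - [[0,0,0],0]
  gripper: -1
  newtons: 30

```text
clock: 6.02
position: [0.4967, 0.1358, 0.0369]
tool_rot: [-3.141, -0.001, -0.187]
force: [-1.3, 0.5, 11.9]
grip_width: 0.0559
```

Emit:
servo_tool:
  targets:
    - [[0,0,-0.1],0]
    - [[0,0,-0.2],0]
    - [[0,0,-0.3],0]
    - [[0,0,-0.4],0]
    - [[0,0,-0.4],0]
    - [[0,0,-0.4],0]
    - [[0,0,-0.4],0]
    - [[0,0,-0.3],0]
    - [[0,0,0],0]
    - [[0,0,0],0]

```text
clock: 7.28
position: [0.496, 0.1356, 0.1609]
tool_rot: [3.141, 0.001, -0.187]
force: [-0.1, 0.3, -1.6]
grip_width: 0.0559
```

```bash
python3 -c "
from h import *
goto(.541,-.2284,.18,-10.5)
for n in C: cv2.imwrite(f'pics/{n}4.png',bot.grab_frame(n))
a=cv2.imread('pics/side4.png')[60:220,180:320]
cv2.imwrite('pics/c4.png',cv2.resize(a,None,fx=4,fy=4,interpolation=2)[:599])"
```

```text
t 7.28 pos [0.496  0.1356 0.1609] rot [ 1.7999e+02  3.0000e-02 -1.0690e+01] F [-0.1  0.3 -1.6] w 0.0559
units [ 2.234  6.987 -0.382] turn -0.038
```

View pics/c4.png

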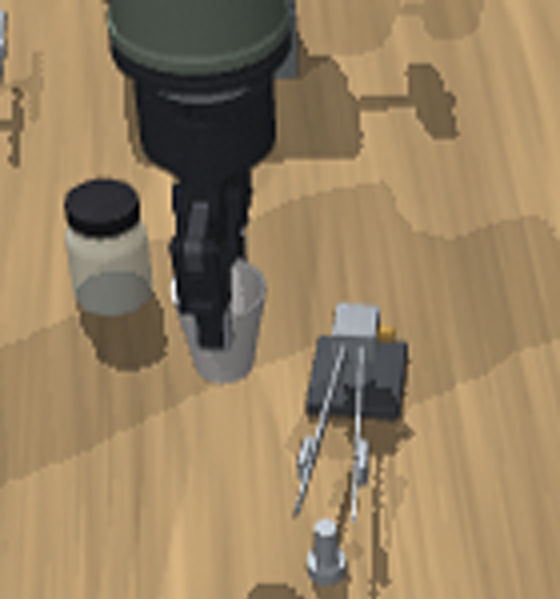

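Emit:
servo_tool:
  targets:
    - [[0.1,0.3,-0.1],0]
    - [[0.2,0.6,-0.1],0]
    - [[0.2,0.7,0],0]
    - [[0.2,0.7,0],0]
    - [[0.2,0.7,0],0]
    - [[0.25,0.7,0],0]
    - [[0.25,0.7,0],0]
    - [[0.25,0.7,0],0]
    - [[0.2,0.7,0],0]
    - [[0.2,0.6,0],0]
    - [[0.15,0.5,0],0]
    - [[0,0,0],0]

```text
clock: 8.88
position: [0.5394, -0.2268, 0.1711]
tool_rot: [3.141, 0.001, -0.19]
force: [-0.4, 1.0, -1.9]
grip_width: 0.0557
```

```bash
python3 -c "
from h import *
goto(.541,-.2284,.15,-10.5)
"
```

```text
t 8.88 pos [ 0.5394 -0.2268  0.1711] rot [ 1.7995e+02  3.0000e-02 -1.0900e+01] F [-0.4  1.  -1.9] w 0.0557
units [0.037 0.025 0.421] turn -0.079
```

Emit:
servo_tool:
  targets:
    - [[0.04,0.03,0.1],0]
    - [[0,0,0.15],0]
    - [[0,0,0.15],0]
    - [[0,0,0],0]
    - [[0,0,0],0]

```text
clock: 9.5
position: [0.5422, -0.2254, 0.1514]
tool_rot: [-3.142, -0.0, -0.186]
force: [0.4, 0.1, -0.9]
grip_width: 0.0559
```

```bash
python3 -c "
from h import *
goto(.541,-.2284,.081,-10.5)
for n in C: cv2.imwrite(f'pics/{n}5.png',bot.grab_frame(n))
a=cv2.imread('pics/side5.png')[220:330,220:330];b=cv2.imread('pics/top5.png')[180:290,310:420]
a,b=[cv2.resize(i,None,fx=5,fy=5,interpolation=2) for i in(a,b)]
cv2.imwrite('pics/c5.png',a);cv2.imwrite('pics/d5.png',b)"
```

```text
t 9.5 pos [ 0.5422 -0.2254  0.1514] rot [-180.     -0.    -10.68] F [ 0.4  0.1 -0.9] w 0.0559
units [-0.012  0.063  1.407] turn -0.036
```

View pics/c5.png

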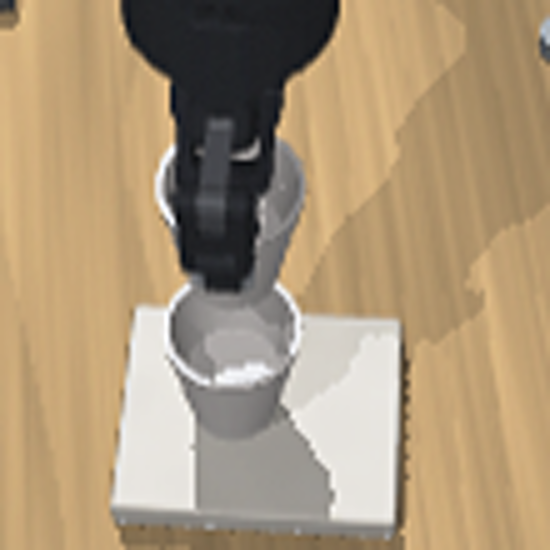

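View pics/d5.png

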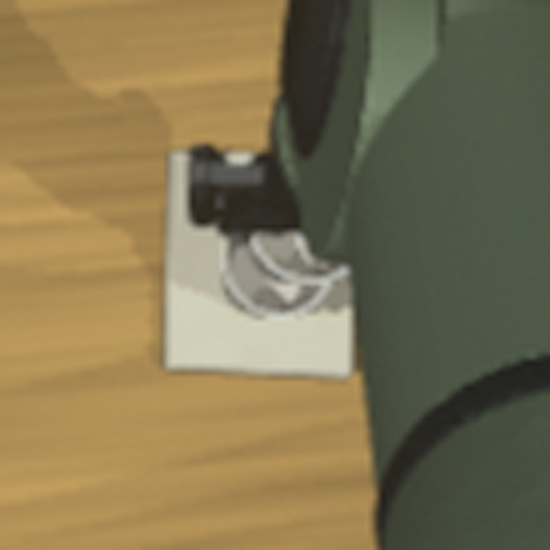

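```bash
python3 -c "
from h import *
t=np.linspace(0,6.283,60)
def circ(x,y,z,r): return np.c_[x+r*np.cos(t),y+r*np.sin(t),0*t+z]
for n,ox,oy,f in(('side',220,220,'c'),('top',310,180,'d')):
  im=cv2.imread(f'pics/{f}5.png')
  for (x,y,z,r),col in(((.5422,-.2254,.1765,.029),(0,0,255)),((.5422,-.2254,.1145,.018),(0,0,255)),((.541,-.2284,.078,.029),(255,0,0)),((.541,-.2284,.016,.018),(255,0,0))):
    p=(proj(n,circ(x,y,z,r))-[ox,oy]+.5)*5-.5
    cv2.polylines(im,[p.round().astype(int)],1,col,1)
  cv2.imwrite(f'pics/{f}5o.png',im)
  globals()[f]=im
cv2.imwrite('pics/o5.png',cv2.resize(np.hstack([c,d]),(800,400)))
"
```

```text
(no output)
```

View pics/c5o.png

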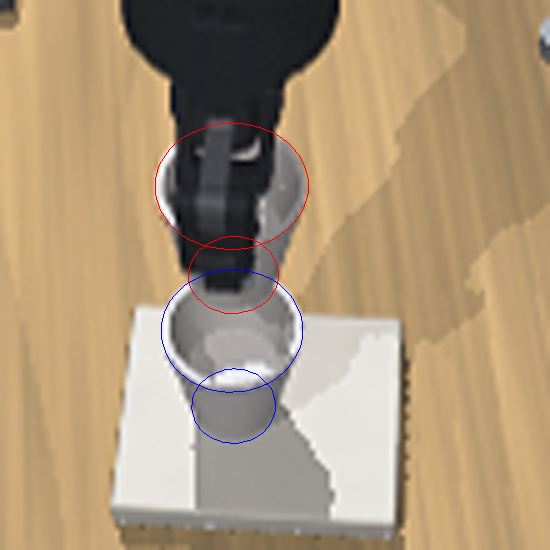

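View pics/d5o.png

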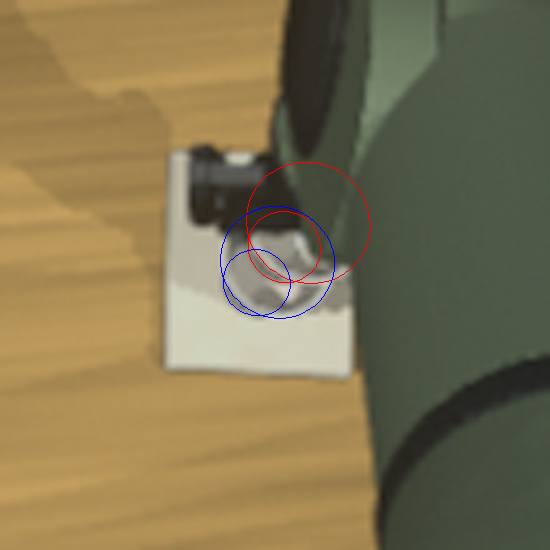

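Emit:
servo_tool:
  targets:
    - [[-0.01,0.06,0.1],0]
    - [[0,0,0.2],0]
    - [[0,0,0.2],0]
    - [[0,0,0.2],0]
    - [[0,0,0.2],0]
    - [[0,0,0.15],0]
    - [[0,0,0.1],0]
    - [[0,0,0],0]
    - [[0,0,0],0]

```text
clock: 10.72
position: [0.5412, -0.2285, 0.0941]
tool_rot: [3.142, -0.0, -0.187]
force: [-0.5, -0.3, -2.0]
grip_width: 0.0557
```

```bash
python3 -c "
from h import *
goto(.541,-.2284,.081,-10.5)
for n in C: cv2.imwrite(f'pics/{n}6.png',bot.grab_frame(n))
a=cv2.imread('pics/side6.png')[220:330,220:330];b=cv2.imread('pics/top6.png')[180:290,310:420]
a=cv2.resize(a,None,fx=5,fy=5,interpolation=2)
cv2.imwrite('pics/c6.png',a)"
```

```text
t 10.72 pos [ 0.5412 -0.2285  0.0941] rot [ 1.800e+02 -2.000e-02 -1.069e+01] F [-0.5 -0.3 -2. ] w 0.0557
units [-0.004 -0.002  0.261] turn -0.039
```

View pics/c6.png

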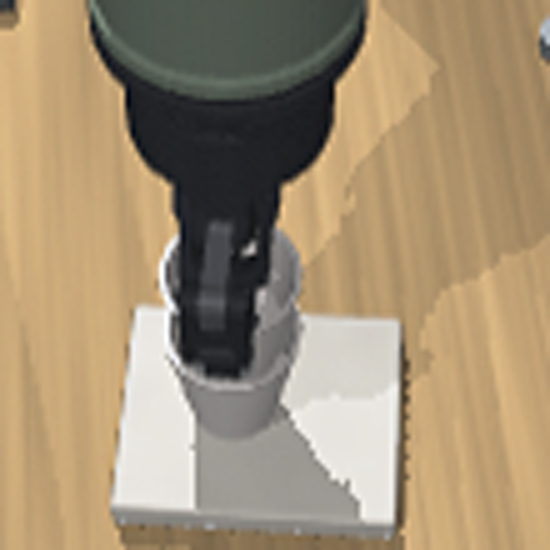

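Emit:
servo_tool:
  targets:
    - [[0,0,0.08],0]
    - [[0,0,0.08],0]
    - [[0,0,0.06],0]
    - [[0,0,0],0]
    - [[0,0,0],0]

```text
clock: 11.45
position: [0.541, -0.2285, 0.0828]
tool_rot: [-3.142, 0.0, -0.187]
force: [0.4, 0.5, -1.3]
grip_width: 0.0558
```

Emit:
servo_tool:
  targets:
    - [[0,0,0.03],0]
    - [[0,0,0.02],0]
    - [[0,0,0],0]
    - [[0,0,0],0]

```text
clock: 11.95
position: [0.5416, -0.2286, 0.081]
tool_rot: [3.141, -0.001, -0.187]
force: [-1.7, 0.7, 10.7]
grip_width: 0.0559
```

Emit:
servo_tool:
  targets:
    - [[0,0,0],0]
    - [[0,0,0],0]
    - [[0,0,0],0]
    - [[0,0,0],0]
  gripper: 1

```text
clock: 12.45
position: [0.541, -0.2284, 0.0802]
tool_rot: [-3.142, 0.0, -0.187]
force: [0.6, -1.0, -0.6]
grip_width: 0.0853
```

Emit:
servo_tool:
  targets:
    - [[0,0,-0.1],0]
    - [[0,0,-0.3],0]
    - [[0,0,-0.5],0]
    - [[0,0,-0.5],0]
    - [[0,0,-0.5],0]
    - [[0,0,-0.2],0]

```text
clock: 13.2
position: [0.5416, -0.2287, 0.1875]
tool_rot: [3.141, -0.003, -0.187]
force: [0.3, 0.4, -0.5]
grip_width: 0.0857
```

```bash
python3 -c "
from h import *
goto(.562,.113,.2,79.5)
t=np.linspace(0,6.283,60)
def circ(x,y,z,r): return np.c_[x+r*np.cos(t),y+r*np.sin(t),0*t+z]
o=[]
for n,x0,y0 in(('side',210,220),('top',310,180)):
  im=bot.grab_frame(n);cv2.imwrite(f'pics/{n}7.png',im)
  im=cv2.resize(im[y0:y0+110,x0:x0+110],None,fx=5,fy=5,interpolation=2);o.append(im)
cv2.imwrite('pics/c7.png',o[0]);cv2.imwrite('pics/d7.png',o[1])"
```

```text
t 13.2 pos [ 0.5416 -0.2287  0.1875] rot [ 1.7998e+02 -1.5000e-01 -1.0700e+01] F [ 0.3  0.4 -0.5] w 0.0857
units [-0.868 -6.791 -0.255] turn -18.04
```

View pics/c7.png

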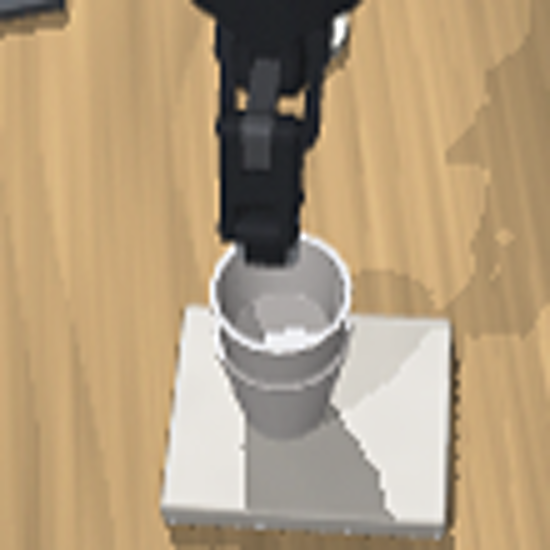

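Emit:
servo_tool:
  targets:
    - [[-0.05,-0.3,-0.2],0]
    - [[-0.1,-0.6,-0.05],0]
    - [[-0.1,-0.7,0],0]
    - [[-0.1,-0.7,0],0]
    - [[-0.1,-0.7,0],0]
    - [[-0.1,-0.7,0],0]
    - [[-0.1,-0.7,0],0]
    - [[-0.1,-0.7,0],0]
    - [[-0.1,-0.7,0],0]
    - [[0,-0.6,0],0]
    - [[0,-0.4,0],-1]
    - [[0,0,0],-1]

```text
clock: 14.8
position: [0.5615, 0.1166, 0.1974]
tool_rot: [-3.141, 0.001, -0.006]
force: [-1.1, 0.7, -0.4]
grip_width: 0.0851
```

Emit:
servo_tool:
  targets:
    - [[0,0,0],-1]
    - [[0,0,0],-1]
    - [[0,0,0],-1]
    - [[0,0,0],-1]
    - [[0,0,0],-1]
    - [[0,0,0],-1]
    - [[0,0,0],-1]
    - [[0,0,0],-1]
    - [[0,0,0],-1]
    - [[0,0,0],-1]
    - [[0,0,0],-1]
    - [[0,0,0],-1]

```text
clock: 16.3
position: [0.5615, 0.1145, 0.1975]
tool_rot: [-3.141, 0.001, 1.039]
force: [-0.6, -0.4, 0.7]
grip_width: 0.0856
```

Emit:
servo_tool:
  targets:
    - [[0,0,0],-1]
    - [[0,0,0],-1]
    - [[0,0,0],-1]
    - [[0,0,0],-1]
    - [[0,0,0],0]
    - [[0,0,0],0]

```text
clock: 17.05
position: [0.562, 0.1139, 0.1977]
tool_rot: [-3.141, 0.0, 1.383]
force: [0.2, -0.2, -0.4]
grip_width: 0.0851
```

```bash
python3 -c "
from h import *
goto(.562,.113,.12,79.5)
"
```

```text
t 17.05 pos [0.562  0.1139 0.1977] rot [-1.7997e+02  1.0000e-02  7.9220e+01] F [ 0.2 -0.2 -0.4] w 0.0851
units [-0.019  0.004  1.554] turn -0.057
```

Emit:
servo_tool:
  targets:
    - [[-0.02,0,0.3],-0.05]
    - [[0,0,0.4],0]
    - [[0,0,0.4],0]
    - [[0,0,0.4],0]
    - [[0,0,0.4],0]
    - [[0,0,0.4],0]
    - [[0,0,0.4],0]
    - [[0,0,0.3],0]
    - [[0,0,0.2],0]
    - [[0,0,0.07],0]
    - [[0,0,0],0]
    - [[0,0,0],0]

```text
clock: 18.55
position: [0.5625, 0.1126, 0.0348]
tool_rot: [3.141, -0.0, 1.388]
force: [0.2, -0.0, -0.2]
grip_width: 0.0856
```

```bash
cat >> h.py <<'E'
def look(k,s=6):
    for n,x0,y0,w,hh in(('side',220,120,100,95),('top',180,200,100,90)):
        im=bot.grab_frame(n);cv2.imwrite(f'pics/{n}{k}.png',im)
        cv2.imwrite(f'pics/z{n}{k}.png',cv2.resize(im[y0:y0+hh,x0:x0+w],None,fx=s,fy=s,interpolation=2))
E
python3 -c "
from h import *
goto(.562,.113,.034,79.5);look(8)
"
```

```text
t 18.55 pos [0.5625 0.1126 0.0348] rot [ 1.7996e+02 -2.0000e-02  7.9550e+01] F [ 0.2 -0.  -0.2] w 0.0856
units [ 0.006 -0.011  0.016] turn 0.011
```

View pics/zside8.png

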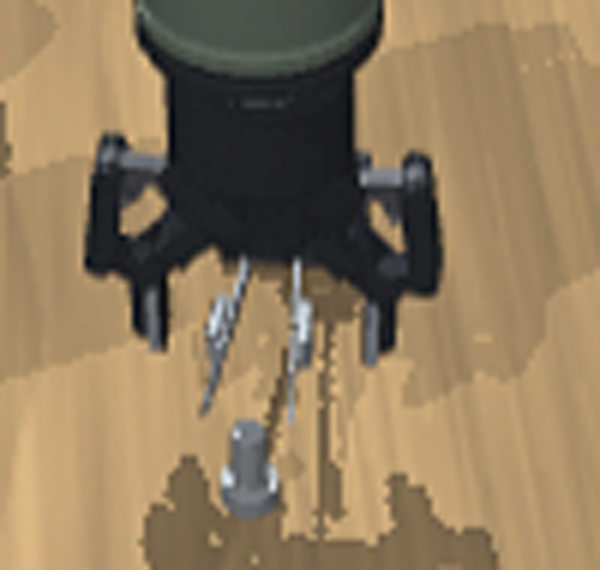

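View pics/ztop8.png

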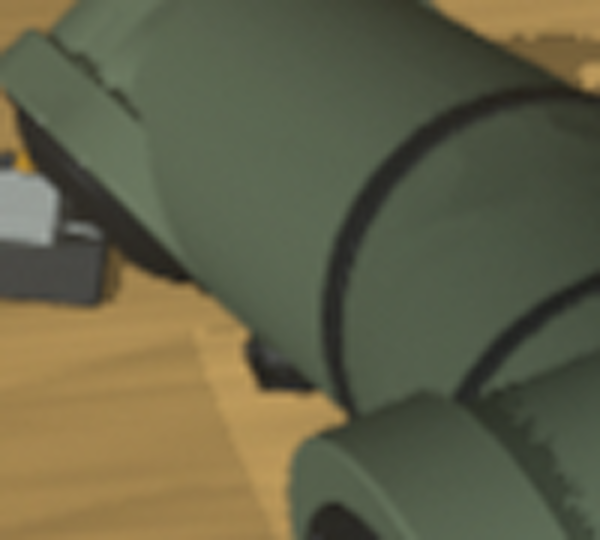

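Emit:
servo_tool:
  targets:
    - [[0,0,0],0]
    - [[0,0,0],0]
    - [[0,0,0],0]
    - [[0,0,0],0]
    - [[0,0,0],0]
  gripper: -0.1
  newtons: 40

```text
clock: 19.27
position: [0.5621, 0.1124, 0.0344]
tool_rot: [-3.142, 0.0, 1.388]
force: [-2.2, -2.1, 5.7]
grip_width: 0.0385
```

Emit:
servo_tool:
  targets:
    - [[0,0,0],0]
    - [[0,0,0],0]
    - [[0,0,0],0]
    - [[0,0,0],0]
  gripper: -0.3

```text
clock: 19.77
position: [0.5623, 0.1123, 0.0346]
tool_rot: [3.141, 0.0, 1.388]
force: [-2.6, -2.6, 8.1]
grip_width: 0.03
```

```bash
python3 -c "
from h import *
goto(.562,.113,.034,79.5);look(9)
"
```

```text
t 19.77 pos [0.5623 0.1123 0.0346] rot [1.7998e+02 2.0000e-02 7.9540e+01] F [-2.6 -2.6  8.1] w 0.03
units [ 0.012 -0.008  0.011] turn 0.009
```

View pics/zside9.png

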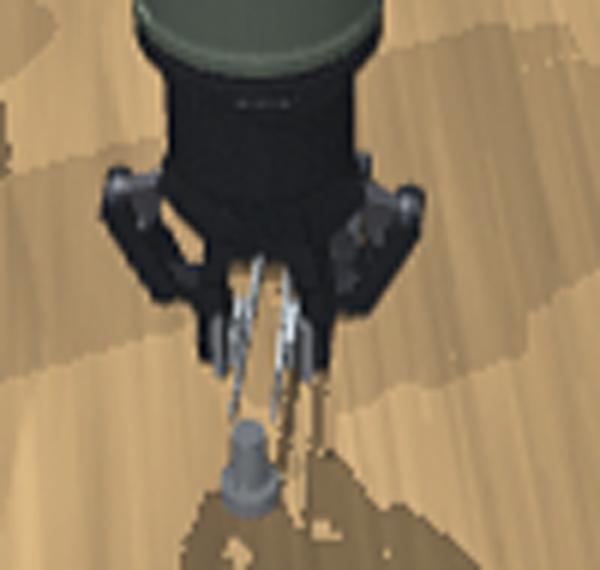

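```bash
python3 -c "
from h import *
# predicted tip pixel positions
ax=np.radians(-100.5);X=np.array([np.cos(ax),np.sin(ax),0]);Y=np.array([-X[1],X[0],0])
for k in(8,9):
  im=cv2.imread(f'pics/side{k}.png').astype(int)
  for r in(184,185,186,187,188,189): print(k,r,im[r,250:274].max(axis=1))
O=np.array([.583,.2257,0])
for half in (.01825,.00875,.00965): 
  for x in(.165,.155):
    print(half,x,[proj('side',O+x*X+s*half*Y*(1 if x==.165 else 1)+[0,0,.058])[0].round(2) for s in(-1,1)])
"
```

```text
8 184 [186 195 193 173 149  91 161 181 205 194 197 205 199 173 177 179  94 117
 118 168 199 193 192 119]
8 185 [186 194 193 194 130 106 201 201 204 193 197 204 176 174 177 165  97 117
 140 146 199 193 193 118]
8 186 [186 192 194 188 137 155 193 198 203 194 195 203 183 182 185  96  98 118
 139 149 199 192 192 139]
8 187 [188 192 194 155 100 162 188 195 202 195 194 203 205 206 208  97 105 143
 149 169 197 192 193 180]
8 188 [188 191 195 128 121 188 184 191 201 198 195 204 206 206 186  99 126 197
 175 198 197 193 193 114]
8 189 [189 190 194 153 172 186 183 188 200 189 186 191 195 203 120  98 124 198
 163 195 195 196 195 116]
9 184 [185 194 191 188 188 190 196 202 202 150 167 180 179 176 178 148 117 152
  94 100 210 162 118 124]
9 185 [186 194 191 188 188 188 193 200 177 107 176 178 178 176 177 129 104 115
  93  96 205 199 117 122]
9 186 [186 191 191 188 186 183 189 199 175 107 203 185 177 175 177 141 108 161
  91 121 202 197 117 119]
9 187 [187 191 191 188 187 182 185 199 136  95 201 206 184 183 182 135 136 120
  89 176 200 196 116 118]
9 188 [188 190 191 189 186 183 184 195 136 124 200 206 206 205 205 144 156 120
  89 175 199 197 116 118]
9 189 [188 189 191 188 186 184 182 191 129 153 186 190 194 200 203 143 178 116
  88 173 198 200 117 118]
0.01825 0.165 [array([253.99, 188.21]), array([268.49, 189.2 ])]
0.01825 0.155 [array([254.46, 185.34]), array([268.88, 186.32])]
0.00875 0.165 [array([257.76, 188.47]), array([264.71, 188.94])]
0.00875 0.155 [array([258.21, 185.6 ]), array([265.12, 186.06])]
0.00965 0.165 [array([257.4 , 188.44]), array([265.07, 188.96])]
0.00965 0.155 [array([257.85, 185.57]), array([265.48, 186.09])]
```

Emit:
servo_tool:
  targets:
    - [[0,0,0],0]
    - [[0,0,0],0]
    - [[0,0,0],0]
    - [[0,0,0],0]
    - [[0,0,0],0]
    - [[0,0,0],0]
    - [[0,0,0],0]
    - [[0,0,0],0]

```text
clock: 20.88
position: [0.5623, 0.1123, 0.0346]
tool_rot: [3.141, 0.0, 1.388]
force: [-2.0, -2.5, 9.1]
grip_width: 0.03
```

```bash
python3 -c "
from h import *
goto(.562,.113,.034,79.5)
im=bot.grab_frame('side');cv2.imwrite('pics/sideA.png',im)
a=cv2.resize(im[130:350,200:380],None,fx=2.7,fy=2.7,interpolation=2);cv2.imwrite('pics/cA.png',a)
for r in(186,187,188,189): print(im[r,255:270].max(axis=1))
"
```

```text
t 20.88 pos [0.5623 0.1123 0.0346] rot [1.7998e+02 2.0000e-02 7.9540e+01] F [-2.  -2.5  9.1] w 0.03
units [ 0.013 -0.008  0.011] turn 0.008
[183 189 200 176 107 203 184 177 174 177 141 108 161  91 121]
[183 186 199 135  95 202 206 183 182 183 136 136 120  89 177]
[182 184 195 136 124 200 206 207 205 204 144 157 120  89 174]
[183 183 192 129 153 185 190 194 200 203 143 178 115  88 174]
```

View pics/cA.png

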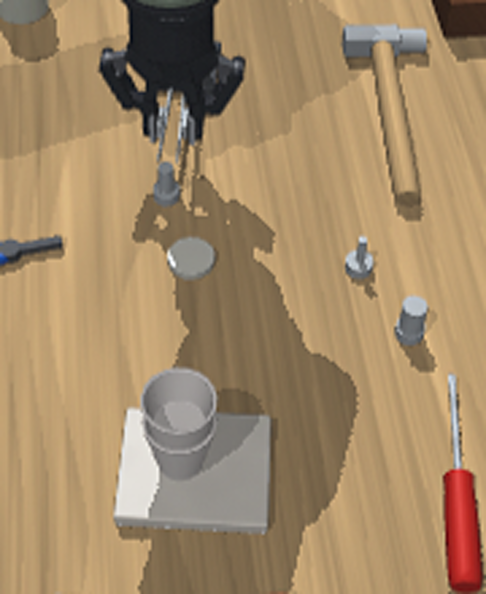

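```bash
python3 -c "
from h import *
print(onz('side',266.4,278.1,.106), onz('side',*S2(220.5,155),.078))
print(bot.job_done())
"
```

```text
[ 0.54220431 -0.2286439   0.106     ] [ 0.54180422 -0.22846133  0.078     ]
the job is handed in; nothing more can be done
None
```

The job is handed in, with the crucible nested in its twin and the tweezers held at a tip gap of about 15 mm. `job_done` reports no verdict, so the results below are my own checks.

- **Crucible:** I gripped it by the rim, set it into its twin on the board, let go and backed off. In the final side picture it stands upright. The two rim centres, worked out from the side pictures at the expected heights, lie within 1 mm of each other.
- **Tweezers:** The stud under the tips is the medium one, with a 15 mm pin. I straddled the finger plates and closed to 30.0 mm, and the opening stayed at 30.0 mm over the last second.
- **Tip gap:** The plate geometry gives 15.4 mm and the side picture gives about 15 mm, both inside the 2.5 mm tolerance. The first rough picture reading was 16.0 mm. Only the side camera could see the tips, because the arm blocked the top view.
- **Other checks:** The studs and the bystanders in the last side picture look undisturbed. The jar and the dish were mostly or wholly out of that cropped view. There was a steady outside force of about 10 N on the tool while squeezing, mostly upward.

The clock read 20.88 s at the last reading before hand-in, against the 51 s limit. No check failed.

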